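Set the bench magnifier on the model eye

TASK

Set up the bench magnifier for looking at the model eye on the white stage plate: fold the lens cover right back, and turn the swivel arm and the tilting head so that the lens looks straight at the eye, with the eye in the middle of the lens's view. Do not touch the lens glass, and leave the model eye where it is.

Things in the scene. Friction and masses are not known exactly. Their poses are not given: they have to be found in the camera images.
- mag_post (a point): Bench magnifier: round white cast foot 120 mm across (28 mm high, fixed to the bench), upright steel post 19 mm thick, on it a white swivel arm. This point lies on the vertical swivel axis (post's axis), 180 mm above the bench, at the height of the tilt hinge; post and arm end within 25 mm above it.
- mag_swivel (a joint): Angle of the swivel arm about the upright post, rad, -1.2 to 1.2. It grows as the head swings clockwise seen from above (to the robot's left while the head is on the robot's side of the post). A stiff friction joint of 0.35 N m that stays where it is left. The arm reaches 110 mm level from the post's axis to the tilt hinge.
- mag_tilt (a joint): Tilt of the magnifier head about its level hinge at the arm's end, rad, -0.8 to 1.0. 0: the lens lies level; positive: handle end lower; negative: handle end raised. The hinge's axis is level and square to the arm. Stiff friction joint of 0.40 N m that stays where it is left.
- mag_hinge (a point): Point on the tilt hinge's axis, in the middle of the fork at the end of the arm; 110 mm from the post's axis. (The robot starts with its gripper low beside tall binders on its right: it must rise about 0.25 m before it turns to the magnifier.)
- lens_centre (a point): Centre of the lens, 62 mm from the tilt hinge, straight out in line with the arm as seen from above. Axes of the head: -x from the hinge along the head to the handle, y along the tilt hinge, z the lens's optical axis, up through the cover side. The white ring around the lens is 104 mm outside diameter and 18 mm thick.
- lens: The clear lens in the ring, 87 mm across, 14 mm thick at its middle; its origin is the lens centre and its z axis the optical axis. Not to be touched.
- handle (a point): Grip point on the head's black round handle, on its axis, 160 mm from the tilt hinge. The handle is 15 mm thick and runs from 122 to 195 mm from the hinge, straight away from it in the plane of the lens, so the same grip point swings the arm and tilts the head (2 to 4 N each way).
- mag_cover (a joint): Angle of the grey round lens cover (103 mm across) about its hinge on the ring next to the tilt hinge, rad: 0 shut flat on the ring, 1.75 folded right back against its stop. It stays where it is left (friction 0.05 N m).
- cover_hinge (a point): Point on the cover's hinge axis (parallel to the tilt hinge), 12 mm from the tilt hinge towards the handle and 11.5 mm above the lens plane.
- cover_tab (a point): Middle of the blue pull tab at the cover's free edge, 120 mm from the cover's hinge and 4.5 mm above the hinge in the shut cover's frame. The tab is 22 mm wide along the hinge direction, 8 mm thick, and sticks out 29 mm past the cover's edge; while shut it lies above the handle, which is narrower, and so both pass between the open fingers.
- model_eye: Model eye: clear disc 47 mm across with a white dome and coloured iris, 13 mm high, loose, on a round stage plate 62 mm across and 5 mm thick that lies on the bench 100 to 175 mm from the post's axis, on the robot's side. Origin: centre of its underside, z up.
- eye_top (a point): Top of the model eye's dome, 12.5 mm above its underside: the point at which the lens must look, so that the lens's axis (through the lens centre, square to the lens) passes through it.
There are look-alikes about, which are no part of the job. Of the things like the model_eye, leave any that is red; of the rest the larger one is meant.

How it is judged (in metres and radians):
At the end, for the whole second after the job is handed in: The cover is folded back by more than 1.5 rad; the top of the model eye lies below the lens and within 12 mm of its optical axis, measured along the head's x and along its y; the model eye is within 8 mm of where it stood; the arm and the head are at rest (value of joint mag_cover above 1.5 rad and x of eye_top in the frame of lens_centre between -0.012 and 0.012 m and y of eye_top in the frame of lens_centre between -0.012 and 0.012 m and z of eye_top in the frame of lens_centre below -0.08 m and distance of model_eye from where it was at the start of the episode below 0.008 m and velocity of joint mag_swivel between -0.05 and 0.05 rad/s and velocity of joint mag_tilt between -0.05 and 0.05 rad/s); the robot touches nothing.
It fails at once if the fingers or the arm touch the lens glass (contact force between lens and the fingers above 0.5 N or contact force between lens and the arm above 0.5 N).
It fails at once if the model eye is pushed or lifted from its place (distance of model_eye from where it was at the start of the episode above 0.012 m).
It also fails if it takes over 58 s, if anything falls off the work surface, if the arm or the gripper's body presses on something with over 40 N, if the wrist force passes 120 N, or if a joint passes its speed limit or range.

ROBOT

A 6-joint arm with a two-finger parallel gripper is mounted at the origin on a cart in front of the work surface, level with it; the furniture and walls round the work are solid. World frame = base frame: x ahead of the robot, y to its left, z up, the work surface at z = 0. Lengths are in mm, angles in rad, forces in N, time in s.
With the tool pointing down it reaches from about 350 to 925 mm from the base axis. Payload 6.4 kg.
Tool frame: the origin (TCP) lies midway between the tips of the shut fingers; the grasp point (between the pads) lies 19 mm behind it; z points along the fingers, y is the line along which they close (so a half turn about z gives the same grasp; the last joint's range is limited). The gripper opens to 85 mm and grips with 20 to 120 N. Pads are 22 mm wide; open, the fingers measure 114 mm over their backs; the gripper's body (76 mm by 85 mm) begins 54 mm behind the grasp point. The pads swing forward as they close: fully open they stand 13 mm farther back than shut.
Start: joints at [1.175, 0.245, 1.558, -0, 1.339, -0.174], TCP at [142.987, 634.089, 231.29] pointing down, gripper open.
Joint ranges: [-3.13, 3.13], [-1.02, 2.26], [0.13, 2.54], [-0.95, 4.09], [0.21, 2.88], [-2.74, 2.74]. Speed limits (rad/s): [2.57, 2.57, 3.14, 3.14, 3.14, 3.14].

INTERFACE

Orientations are given as a unit quaternion [w, x, y, z].
In Python, from bench import get_state, camera, close_job gives the robot as it stands.
- The arm moves only by the shell command python3 -m crank 'ROWS' [OPENING]. ROWS is JSON, a list of rows, each an object of numbers: "dx", "dy", "dz": the shift along the tool's x, y, z in m; "spin": the turn about the tool's z in rad. In form: [{"dx": .., "dy": .., "dz": .., "spin": ..}, ...]. A call has 1 to 12 rows; each row is the pose to reach, as a shift and turn from the pose commanded when the call began, along the tool's axes at that moment; what a row does not reach only later rows make up. A row lasts 1/10 s, in which the tool goes at most 50 mm and 8.59 degrees, less where a joint would pass 70% of its speed; a pose out of reach is approached as far as the arm can. A call with a gripper value outside its range is refused whole. OPENING is the opening, from 0 (shut) to 1 (fully open), set as the call begins (- or left out, the last holds). The fingers move at their own pace and stop on an object; the grip force is fixed at half the most. Time passes only in rows, so rows that repeat a pose let the fingers close. It gives the time, the measured TCP pose, the force, the opening and the grip force at its end, in the units of the state.
- get_state(): the state, without advancing time (a new reading comes with each control period).
- camera(name): name is "scene" or "top" or "wrist"; returns a dict with "frame" (384x512x3 uint8, blue, green, red), "z_map" (384x512 float32, mm along the optical axis (not along the pixel's ray), 0 where there is no reading), "fx", "fy", "cx", "cy" (pixels), "pose" (4x4, takes a point from camera to world coordinates). Camera axes: x right, y down, z forward; pixel columns grow to the right and rows downward; lengths in mm; the calibration is good to about 2 mm. The wrist camera is an equidistant fisheye: a pixel r from the principal point sees the ray r / f radians off the axis. A picture is of the moment at which its call begins.
- close_job(): hands the job in; it is judged then, once.
The state is a dict: "time": time; "joint_positions": joint angles; "qd": joint speeds; "joint_efforts": joint torques, N m; "ee_pos": TCP position; "tool_rot": TCP orientation; "contact_force": force on the tool from outside, world axes, zero at the start; "moment": the same for the moment, N m; "finger_gap": opening from 0.0 (shut) to 1.0 (fully open); "grasp_force": force on a finger pad.
Only numpy, scipy, OpenCV 4.12 (cv2) and the standard library are available. Lean on these libraries where they do the work, as an engineer would, in place of code of your own. Each camera call takes 0.05 s, during which the arm holds its last target. There are 200 camera calls.

## Working session

There is one attempt and no reset: what is moved stays moved. The work goes in short steps, Python scripts to look and compute and a shell command to move; the robot and the scene stay as the last step left them, time stands still between calls to the robot, and variables do not carry over. Pictures are saved under pics/ and viewed, at most 10 in all, crops included, and the job is handed in when it is done.

```bash
ls; mkdir -p pics; python3 - <<'E'
from bench import get_state, camera
import cv2,numpy as np
s=get_state();print(s)
for n in("scene","top"):
    c=camera(n);cv2.imwrite(f"pics/{n}0.png",c["frame"]);np.savez(f"pics/{n}0.npz",**c)
    print(n,c["fx"],c["cx"],c["cy"],np.round(c["pose"],3).tolist())
a=[cv2.imread(f"pics/{n}0.png") for n in("scene","top")]
E
```

```text
pics
{'time': 0.0, 'joint_positions': array([ 1.17490992e+00,  2.45839572e-01,  1.55902266e+00, -1.73950318e-05,
        1.33865125e+00, -1.74137163e-01]), 'qd': array([-0.00101231,  0.00083591,  0.00043878, -0.00173523,  0.00354035,
       -0.00056499]), 'joint_efforts': array([ 7.59394288e-05, -4.29516506e+01, -3.26122713e+01, -1.80607108e-04,
        5.32977676e-03, -2.40069106e-06]), 'ee_pos': array([142.76504312, 633.56327567, 230.15934445]), 'tool_rot': array([-2.61917512e-04,  1.10645548e-01,  9.93859467e-01, -9.24048614e-04]), 'contact_force': array([0.04049002, 0.33599455, 0.68503589]), 'moment': array([-0.01502057, -0.05221878,  0.00109894]), 'grasp_force': 0.0, 'finger_gap': 0.9956502326119513}
scene 477.0498884439733 257.11459836992515 192.53206350562002 [[0.759, -0.42, 0.497, 142.345], [-0.651, -0.475, 0.593, -348.63], [-0.013, -0.773, -0.634, 658.261], [0.0, 0.0, 0.0, 1.0]]
top 417.22234639163065 256.63706863663975 186.02504819154046 [[0.023, -0.999, 0.038, 511.375], [-1.0, -0.023, 0.003, 179.262], [-0.002, -0.038, -0.999, 970.291], [0.0, 0.0, 0.0, 1.0]]
```

View pics/scene0.png

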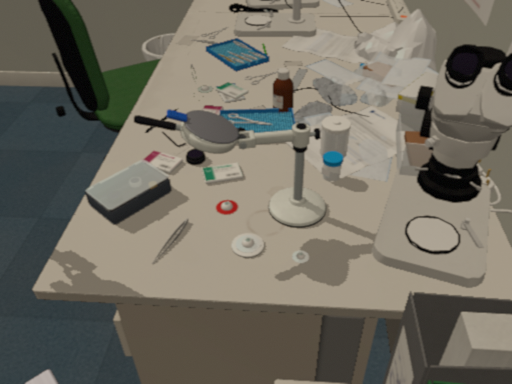

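View pics/top0.png

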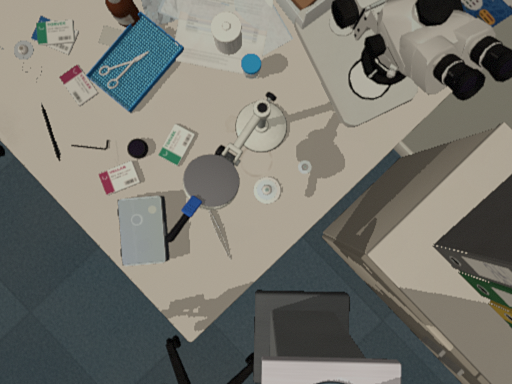

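The scene view shows the magnifier: foot at (297,206), cover closed at (211,132), handle at (155,122). It also shows the white stage with the eye at (248,243), a red decoy at (227,207) and a small one at (300,257). In the top view, the post is at (262,115), the cover at (211,181), the blue tab at (192,207), the handle at (179,226) and the eye at (266,190).

```bash
cat >u.py <<'E'
import numpy as np,cv2
def cloud(c):
    z=c["z_map"].astype(float);v,u=np.mgrid[:z.shape[0],:z.shape[1]]
    p=np.stack([(u-c["cx"])/c["fx"]*z,(v-c["cy"])/c["fy"]*z,z],-1)
    return p@c["pose"][:3,:3].T+c["pose"][:3,3]
def circ(P):
    A=np.c_[2*P[:,:2],np.ones(len(P))];s=np.linalg.lstsq(A,(P[:,:2]**2).sum(1),rcond=None)[0]
    return s[0],s[1],np.sqrt(s[2]+s[0]**2+s[1]**2)
E
python3 - <<'E'
from u import *
np.set_printoptions(precision=1,suppress=True)
for n in("top","scene"):
    c=dict(np.load(f"pics/{n}0.npz"));W=cloud(c);H=c["frame"]
    hsv=cv2.cvtColor(H,cv2.COLOR_BGR2HSV)
    ok=c["z_map"]>0
    def box(u0,u1,v0,v1):
        m=np.zeros(ok.shape,bool);m[v0:v1,u0:u1]=1;return m&ok
    B={"top":dict(eye=(250,284,174,206),foot=(230,292,96,156),cov=(180,243,150,212),tab=(178,206,192,222),han=(163,195,205,246),dec=(295,314,158,176)),
       "scene":dict(eye=(228,268,230,260),foot=(265,330,185,228),cov=(180,242,108,156),tab=(165,195,110,145),han=(130,190,110,140),dec=(288,312,245,268))}[n]
    m=box(*B["eye"]);P=W[m];print(n,"bench z",np.median(W[box(*B["dec"])][:,2]))
    s=P[(P[:,2]>3)];print(" eye>3",len(s),(s.min(0)+s.max(0))/2,np.ptp(s,axis=0),"top",P[P[:,2]>P[:,2].max()-2.5].mean(0),P[:,2].max())
    P=W[box(*B["dec"])];s=P[P[:,2]>3];print(" dec",(s.min(0)+s.max(0))/2,np.ptp(s,axis=0))
    P=W[box(*B["foot"])];s=P[(P[:,2]>8)&(P[:,2]<45)];print(" foot",(s.min(0)+s.max(0))/2,np.ptp(s,axis=0))
    # post/arm high
    P=W[box(*B["foot"])] if n=="top" else W[box(280,325,120,190)]
    for lo,hi in((60,100),(100,150),(150,170),(170,190),(190,215)):
        s=P[(P[:,2]>lo)&(P[:,2]<hi)]
        if len(s):print("  post",lo,hi,len(s),(s.min(0)+s.max(0))/2,np.ptp(s,axis=0))
    h=box(*B["cov"])&(hsv[...,1]<60)&(hsv[...,2]>50);P=W[h];P=P[(P[:,2]>120)]
    med=np.median(P,0);A=np.c_[P[:,:2]-med[:2],np.ones(len(P))];w=np.ones(len(P),bool)
    for _ in range(8):
        k=np.linalg.lstsq(A[w],P[w,2],rcond=None)[0];r=P[:,2]-A@k;w=abs(r)<3
    nn=np.r_[-k[:2],1];nn/=np.linalg.norm(nn);Q=P[w]
    print(" cover n",nn.round(3),w.sum(),"bbox c",(Q.min(0)+Q.max(0))/2,np.ptp(Q,axis=0),"mean",Q.mean(0),Q[:,2].std())
    bl=box(*B["tab"])&(hsv[...,0]>100)&(hsv[...,0]<130)&(hsv[...,1]>150);P=W[bl];P=P[P[:,2]>80]
    if len(P):print(" tab",len(P),P.mean(0),np.ptp(P,axis=0))
    bk=box(*B["han"])&(hsv[...,2]<60);P=W[bk];P=P[P[:,2]>60]
    if len(P):
        q=P.mean(0);d=np.linalg.svd(P-q,full_matrices=0)[2][0];t=(P-q)@d;print(" handle",len(P),q,d.round(3),"ends",q+d*t.min(),q+d*t.max())
E
```

```text
top bench z -0.09752147144143919
 eye>3 502 [540.5 155.7  11.5] [71.5 64.3 16.9] top [538.9 159.1  18.5] 19.915334131241934
 dec [593.6  72.8   7.3] [20.4 41.7  8.3]
 foot [685.9 175.1  25.5] [114.5 116.3  34.8]
  post 60 100 27 [680.7 174.2  79.5] [ 7.3 15.3 38.6]
  post 100 150 12 [679.7 173.5 111.2] [ 4.9 12.4 17.5]
  post 150 170 7 [676.5 177.1 167.4] [12.6 29.2  4.6]
  post 170 190 388 [655.7 190.8 180.5] [114.5  85.2  19. ]
  post 190 215 364 [656.8 193.8 196.7] [109.3  78.7  13.4]
 cover n [ 0.3 -0.2  0.9] 2154 bbox c [550.4 262.7 217.4] [115.8 101.2  60.1] mean [550.6 262.8 217.2] 9.972577504087578
 tab 222 [501.2 294.3 244.3] [39.  30.7 22.9]
 handle 224 [462.1 319.3 239. ] [-0.8  0.5  0.3] ends [484.5 304.8 229.9] [440.8 333.1 247.6]
scene bench z -0.6670263718128808
 eye>3 515 [547.  157.2  10.7] [75.7 61.3 15.3] top [540.6 156.1  16.9] 18.335102687611084
 dec [593.4  72.    6.1] [18.  17.5  6. ]
 foot [686.6 172.7  26.4] [117.9 114.7  36.8]
  post 60 100 201 [777.  222.7  80.4] [198.3 119.5  38.8]
  post 100 150 202 [685.4 170.7 125. ] [18.6 19.7 49.9]
  post 150 170 124 [683.9 169.5 159.9] [27.8 26.4 19.8]
  post 170 190 393 [684.4 171.7 179.9] [70.6 49.3 19.7]
  post 190 215 183 [682.7 174.5 195.8] [61.7 35.5 11.6]
 cover n [ 0.1 -0.3  0.9] 557 bbox c [544.  261.4 214.3] [91.2 96.8 36.7] mean [546.  254.  212.3] 9.129188180470665
 tab 127 [499.3 288.8 243.4] [31.2 27.7 14.6]
 handle 275 [467.1 310.  232.7] [ 0.8 -0.5 -0.3] ends [440.1 327.4 243.7] [495.6 291.8 221.2]
```

```bash
python3 -m crank '[{"dz":-0.05},{"dz":-0.1},{"dz":-0.15},{"dz":-0.2},{"dz":-0.25},{"dz":-0.27},{"dz":-0.27}]' 1
```

```text
validation failed for argument at $[0]...
```

```bash
python3 -m crank '[{"dx":-0.04,"dy":-0.025,"dz":0,"spin":0.03},{"dx":-0.08,"dy":-0.05,"dz":0,"spin":0.07},{"dx":-0.12,"dy":-0.075,"dz":0,"spin":0.11},{"dx":-0.16,"dy":-0.1,"dz":0,"spin":0.15},{"dx":-0.2,"dy":-0.125,"dz":0,"spin":0.19},{"dx":-0.24,"dy":-0.15,"dz":0,"spin":0.23},{"dx":-0.28,"dy":-0.175,"dz":0,"spin":0.27},{"dx":-0.32,"dy":-0.2,"dz":0,"spin":0.31},{"dx":-0.36,"dy":-0.225,"dz":0,"spin":0.35},{"dx":-0.38,"dy":-0.238,"dz":0,"spin":0.36},{"dx":-0.38,"dy":-0.238,"dz":0,"spin":0.36},{"dx":-0.38,"dy":-0.238,"dz":0,"spin":0.36}]'
```

```text
time: 1.3
ee_pos: [461.0, 318.2, 230.8]
tool_rot: [-0.001, 0.287, 0.958, -0.0]
contact_force: [-1.2, -0.0, -0.2]
finger_gap: 0.998
grasp_force: 0.0
```

The first call was refused because every row needs all its keys. The second call depended on it and I'd sent both together, so the arm swept across without rising first. I'll check what that disturbed before doing anything else.

```bash
python3 - <<'E'
from bench import get_state, camera
import cv2,numpy as np
s=get_state();print(s["joint_positions"],s["contact_force"],s["moment"])
I=[]
for n in("scene","top"):
    c=camera(n);np.savez(f"pics/{n}1.npz",**c);I.append(c["frame"])
cv2.imwrite("pics/b1.png",np.hstack([I[0][60:300,60:450],I[1][80:320,120:400]]))
E
```

```text
[ 4.01478740e-01  3.68197713e-02  1.78982079e+00  4.12956713e-04
  1.31600071e+00 -5.86849508e-01] [-1.1561449  -0.01653287 -0.17835582] [ 0.00258541 -0.01805472 -0.05276212]
```

View pics/b1.png

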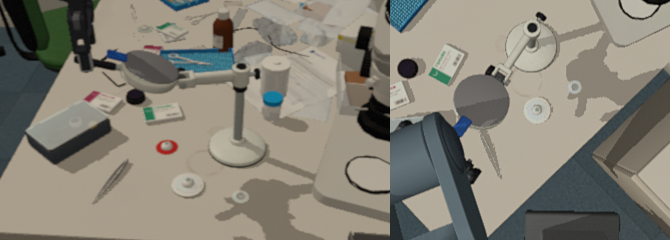

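In the left (scene) half, the gripper is around the handle at (95,45), with the cover at (150,68) and the eye at (188,183). In the right (top) half, the tab is at (460,127) and the eye at (537,110), and nothing has fallen. I'll measure the changes against the first pictures.

```bash
python3 - <<'E'
from u import *
np.set_printoptions(precision=3,suppress=True)
for i in(0,1):
  for n in("top","scene"):
    c=dict(np.load(f"pics/{n}{i}.npz"));W=cloud(c);hsv=cv2.cvtColor(c["frame"],cv2.COLOR_BGR2HSV);ok=c["z_map"]>0
    def sel(u0,u1,v0,v1,k):
        m=np.zeros(ok.shape,bool);m[v0:v1,u0:u1]=1;return W[m&ok&k]
    e=sel(*((250,284,174,206) if n=="top" else (228,268,230,260)),ok);e=e[e[:,2]>12]
    bl=(hsv[...,0]>100)&(hsv[...,0]<130)&(hsv[...,1]>150)
    t=sel(*((170,215,180,222) if n=="top" else (160,195,105,135)),bl);t=t[t[:,2]>180]
    g=sel(*((180,243,150,212) if n=="top" else (180,242,108,156)),(hsv[...,1]<60)&(hsv[...,2]>50));g=g[g[:,2]>180]
    w=np.ones(len(g),bool);m=g.mean(0)
    for _ in range(8):
        A=np.c_[g[:,:2]-m[:2],np.ones(len(g))];k=np.linalg.lstsq(A[w],g[w,2],rcond=None)[0];w=abs(g[:,2]-A@k)<2.5
    q=g[w]
    print(i,n,"eye",e.mean(0),len(e),"tab",t.mean(0) if len(t) else 0,len(t),"cover slopes",k[:2],"ctr",(q.min(0)+q.max(0))/2,w.sum())
E
```

```text
0 top eye [539.796 159.169  15.093] 55 tab [501.177 294.339 244.32 ] 222 cover slopes [-0.337  0.216] ctr [550.415 262.707 217.351] 1983
0 scene eye [539.9   155.947  14.561] 50 tab [499.312 288.751 243.419] 127 cover slopes [-0.149  0.316] ctr [542.794 261.234 214.101] 479
1 top eye [539.919 158.718  14.656] 54 tab [502.436 293.133 244.138] 196 cover slopes [-0.338  0.212] ctr [551.55  262.781 215.018] 1969
1 scene eye [540.299 155.773  14.128] 55 tab [499.432 288.841 243.308] 128 cover slopes [-0.153  0.325] ctr [544.356 259.386 213.592] 490
```

Nothing moved: the eye, tab and cover match the first pictures to about 1 mm. By luck the open fingers are already straddling the handle at about 168 mm along it. I'll lower slightly and grip.

```bash
python3 -m crank '[{"dx":0,"dy":0,"dz":0.01,"spin":0},{"dx":0,"dy":0,"dz":0.01,"spin":0}]' 1 && python3 -m crank '[{"dx":0,"dy":0,"dz":0,"spin":0},{"dx":0,"dy":0,"dz":0,"spin":0},{"dx":0,"dy":0,"dz":0,"spin":0},{"dx":0,"dy":0,"dz":0,"spin":0},{"dx":0,"dy":0,"dz":0,"spin":0},{"dx":0,"dy":0,"dz":0,"spin":0},{"dx":0,"dy":0,"dz":0,"spin":0},{"dx":0,"dy":0,"dz":0,"spin":0}]' 0
```

```text
time: 1.6
ee_pos: [459.7, 318.7, 219.4]
tool_rot: [-0.001, 0.286, 0.958, -0.001]
contact_force: [0.6, -0.8, 0.4]
finger_gap: 1.001
grasp_force: 0.0
time: 2.4
ee_pos: [461.4, 318.4, 221.5]
tool_rot: [0.0, 0.287, 0.958, 0.0]
contact_force: [-0.1, 0.6, 0.9]
finger_gap: 0.142
grasp_force: 58.5
```

```bash
cat >>u.py <<'E'
POST=np.array([685.5,173.,180.])
def grip(a,t,s): # a deg azimuth of arm, t tilt, s distance along the head
    d=np.array([np.cos(np.radians(a)),np.sin(np.radians(a))]);r=110+s*np.cos(t)
    return np.r_[POST[:2]+d*r,180-s*np.sin(t)]
def totool(dw,q):
    from scipy.spatial.transform import Rotation as R
    return R.from_quat([q[1],q[2],q[3],q[0]]).inv().apply(dw)
E
python3 - <<'E'
from u import *
q=[0,.287,.958,0];p0=grip(147,-.359,167.8)
for k in range(1,11):
    f=k/10;p=grip(147+39.2*f,-.359+.519*f,167.8)
    print(k,(totool(p-p0,q)/1000).round(4),"spin",round(-np.radians(39.2*f),3))
E
```

```text
1 [ 0.0021 -0.0185  0.0082] spin -0.068
2 [ 0.0025 -0.0372  0.0166] spin -0.137
3 [ 0.0011 -0.0559  0.0251] spin -0.205
4 [-0.0019 -0.0746  0.0336] spin -0.274
5 [-0.0068 -0.0929  0.0423] spin -0.342
6 [-0.0132 -0.1107  0.051 ] spin -0.411
7 [-0.0213 -0.1279  0.0597] spin -0.479
8 [-0.031  -0.1442  0.0684] spin -0.547
9 [-0.0421 -0.1596  0.0771] spin -0.616
10 [-0.0546 -0.1739  0.0857] spin -0.684
```

```bash
python3 -m crank '[{"dx":0.002,"dy":-0.0185,"dz":0.008,"spin":-0.068},{"dx":0.0025,"dy":-0.037,"dz":0.0165,"spin":-0.137},{"dx":0.001,"dy":-0.056,"dz":0.025,"spin":-0.205},{"dx":-0.002,"dy":-0.0745,"dz":0.0335,"spin":-0.274},{"dx":-0.007,"dy":-0.093,"dz":0.042,"spin":-0.342},{"dx":-0.013,"dy":-0.1105,"dz":0.051,"spin":-0.411},{"dx":-0.0215,"dy":-0.128,"dz":0.06,"spin":-0.479},{"dx":-0.031,"dy":-0.144,"dz":0.0685,"spin":-0.547},{"dx":-0.042,"dy":-0.1595,"dz":0.077,"spin":-0.616},{"dx":-0.0545,"dy":-0.174,"dz":0.0855,"spin":-0.684},{"dx":-0.0545,"dy":-0.174,"dz":0.0855,"spin":-0.684},{"dx":-0.0545,"dy":-0.174,"dz":0.0855,"spin":-0.684}]'
```

```text
time: 3.6
ee_pos: [413.6, 142.5, 137.0]
tool_rot: [0.003, -0.05, 0.999, -0.0]
contact_force: [5.0, 0.3, 0.5]
finger_gap: 0.142
grasp_force: 59.4
```

```bash
python3 -m crank '[{"dx":0,"dy":0,"dz":0,"spin":0},{"dx":0,"dy":0,"dz":0,"spin":0},{"dx":0,"dy":0,"dz":0,"spin":0},{"dx":0,"dy":0,"dz":0,"spin":0},{"dx":0,"dy":0,"dz":0,"spin":0},{"dx":0,"dy":0,"dz":-0.027,"spin":0},{"dx":0,"dy":0,"dz":-0.05,"spin":0},{"dx":0,"dy":0,"dz":-0.05,"spin":0}]' 1; python3 - <<'E'
from bench import get_state, camera
from u import *
np.set_printoptions(precision=3,suppress=True)
c=camera("scene");np.savez("pics/scene2.npz",**c);cv2.imwrite("pics/s2.png",c["frame"])
W=cloud(c);hsv=cv2.cvtColor(c["frame"],cv2.COLOR_BGR2HSV)
bl=(hsv[...,0]>100)&(hsv[...,0]<130)&(hsv[...,1]>150)&(W[...,2]>120)&(W[...,2]<260)&(abs(W[...,0]-450)<60)&(abs(W[...,1]-150)<60)
t=W[bl];print("tab",len(t),t.mean(0),np.ptp(t,axis=0));v,u=np.nonzero(bl);print(u.mean(),v.mean())
print("model tab top",grip(186.2,.16,132)+[ -20*.159, 0,20*.987])
E
```

```text
time: 4.4
ee_pos: [413.3, 143.2, 189.1]
tool_rot: [0.003, -0.051, 0.999, 0.0]
contact_force: [0.8, -0.7, 0.6]
finger_gap: 1.001
grasp_force: 0.0
tab 8 [456.313 141.244 180.883] [31.034 14.085  2.821]
210.0 195.25
model tab top [443.412 147.046 178.71 ]
```

View pics/s2.png

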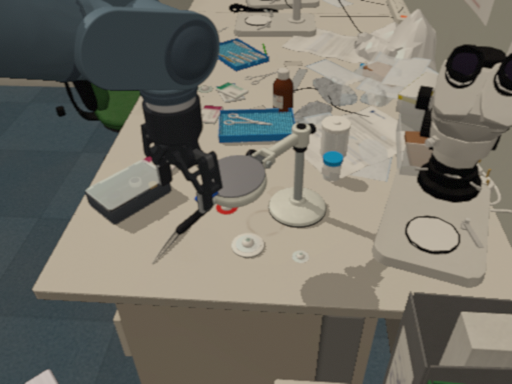

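The view shows the head now swung, with the cover at (240,180), the tab at about (208,195) and the gripper raised at (195,180). The eye is still at (248,243). Tab height agrees with the model to about 2 mm, so I'll grip the tab's outer part with the finger tips.

```bash
python3 -m crank '[{"dx":-0.013,"dy":0,"dz":0,"spin":0},{"dx":-0.025,"dy":0,"dz":0.0,"spin":0},{"dx":-0.025,"dy":0,"dz":0.012,"spin":0},{"dx":-0.025,"dy":0,"dz":0.025,"spin":0},{"dx":-0.025,"dy":0,"dz":0.025,"spin":0}]' 1 && python3 -m crank '[{"dx":0,"dy":0,"dz":0,"spin":0},{"dx":0,"dy":0,"dz":0,"spin":0},{"dx":0,"dy":0,"dz":0,"spin":0},{"dx":0,"dy":0,"dz":0,"spin":0},{"dx":0,"dy":0,"dz":0,"spin":0},{"dx":0,"dy":0,"dz":0,"spin":0},{"dx":0,"dy":0,"dz":0,"spin":0}]' 0
```

```text
time: 4.95
ee_pos: [433.2, 145.4, 157.0]
tool_rot: [-0.004, -0.051, 0.999, -0.0]
contact_force: [-0.7, -0.1, 0.2]
finger_gap: 1.002
grasp_force: 0.0
time: 5.65
ee_pos: [436.3, 145.6, 161.0]
tool_rot: [0.0, -0.051, 0.999, -0.0]
contact_force: [0.9, 0.4, 0.7]
finger_gap: 0.232
grasp_force: 58.5
```

```bash
python3 -m crank '[{"dx":0.001,"dy":0,"dz":-0.0075,"spin":0},{"dx":0.001,"dy":0,"dz":-0.015,"spin":0},{"dx":0.0005,"dy":0,"dz":-0.0225,"spin":0},{"dx":0,"dy":0,"dz":-0.03,"spin":0},{"dx":-0.001,"dy":0,"dz":-0.0375,"spin":0},{"dx":-0.0025,"dy":0,"dz":-0.045,"spin":0},{"dx":-0.0045,"dy":0,"dz":-0.052,"spin":0},{"dx":-0.007,"dy":0,"dz":-0.0595,"spin":0},{"dx":-0.01,"dy":0,"dz":-0.0665,"spin":0},{"dx":-0.013,"dy":0,"dz":-0.073,"spin":0},{"dx":-0.013,"dy":0,"dz":-0.073,"spin":0}]'
```

```text
time: 6.75
ee_pos: [449.3, 147.0, 234.3]
tool_rot: [0.0, -0.051, 0.999, 0.0]
contact_force: [2.6, 2.2, -3.4]
finger_gap: 0.231
grasp_force: 59.0
```

```bash
python3 -m crank '[{"dx":-0.0077,"dy":0,"dz":-0.013,"spin":0},{"dx":-0.0168,"dy":0,"dz":-0.025,"spin":0},{"dx":-0.0274,"dy":0,"dz":-0.0357,"spin":0},{"dx":-0.039,"dy":0,"dz":-0.045,"spin":0},{"dx":-0.052,"dy":0,"dz":-0.053,"spin":0},{"dx":-0.0656,"dy":0,"dz":-0.0594,"spin":0},{"dx":-0.08,"dy":0,"dz":-0.064,"spin":0},{"dx":-0.08,"dy":0,"dz":-0.064,"spin":0}]'; python3 - <<'E'
from bench import camera
import cv2,numpy as np
I=[]
for n in("scene","wrist"):
    c=camera(n);np.savez(f"pics/{n}3.npz",**c);I.append(c["frame"])
cv2.imwrite("pics/s3.png",np.hstack([I[0][60:300,60:420],I[1][:,:][72:312,60:480]]))
E
```

```text
time: 7.55
ee_pos: [528.6, 155.0, 297.4]
tool_rot: [-0.001, -0.051, 0.999, -0.0]
contact_force: [-0.4, -0.6, -2.5]
finger_gap: 0.232
grasp_force: 59.6
```

View pics/s3.png

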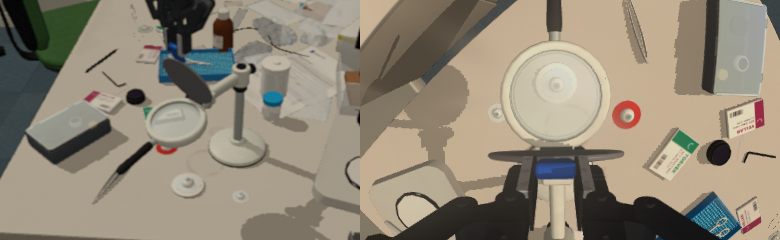

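The left (scene) half shows the cover raised at (185,82) and the lens clear at (175,120). The right (wrist) half shows the blue tab held at (555,170) and the eye seen through the lens at (557,85). I'll take the cover nearly to its stop.

```bash
python3 -m crank '[{"dx":-0.0075,"dy":0,"dz":-0.0018,"spin":0},{"dx":-0.015,"dy":0,"dz":-0.003,"spin":0},{"dx":-0.0225,"dy":0,"dz":-0.004,"spin":0},{"dx":-0.03,"dy":0,"dz":-0.004,"spin":0},{"dx":-0.033,"dy":0,"dz":-0.004,"spin":0},{"dx":-0.033,"dy":0,"dz":-0.004,"spin":0}]'
```

```text
time: 8.25
ee_pos: [562.1, 158.7, 302.6]
tool_rot: [0.001, -0.051, 0.999, 0.0]
contact_force: [-2.4, 0.1, 2.6]
finger_gap: 0.225
grasp_force: 58.9
```

```bash
python3 -m crank '[{"dx":0,"dy":0,"dz":0,"spin":0},{"dx":0,"dy":0,"dz":0,"spin":0},{"dx":0,"dy":0,"dz":0,"spin":0},{"dx":0,"dy":0,"dz":0,"spin":0},{"dx":0,"dy":0,"dz":-0.04,"spin":0},{"dx":0,"dy":0,"dz":-0.08,"spin":0},{"dx":0.04,"dy":0,"dz":-0.1,"spin":0},{"dx":0.08,"dy":0,"dz":-0.1,"spin":0},{"dx":0.12,"dy":0.03,"dz":-0.1,"spin":0},{"dx":0.15,"dy":0.07,"dz":-0.1,"spin":0},{"dx":0.15,"dy":0.12,"dz":-0.1,"spin":0},{"dx":0.15,"dy":0.12,"dz":-0.1,"spin":0}]' 1; python3 - <<'E'
from bench import camera
import cv2,numpy as np
I=[]
for n in("scene","top"):
    c=camera(n);np.savez(f"pics/{n}4.npz",**c);I.append(c["frame"])
cv2.imwrite("pics/s4.png",np.hstack([I[0][60:300,60:420],I[1][60:300,120:420]]))
E
```

```text
time: 9.45
ee_pos: [397.9, 266.3, 402.2]
tool_rot: [0.001, -0.055, 0.999, 0.001]
contact_force: [-0.1, -0.7, 0.2]
finger_gap: 1.003
grasp_force: 0.0
```

View pics/s4.png

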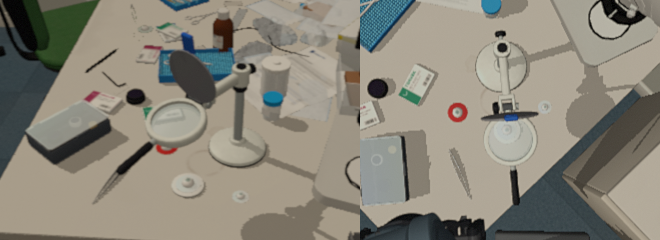

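The left (scene) half shows the cover standing up at (192,80), the lens at (177,122) and the handle at (133,157). The right (top) half shows the ring at (510,142) and the handle at (515,185). Next I'll measure the head's pose against the eye.

```bash
python3 - <<'E'
from u import *
np.set_printoptions(precision=3,suppress=True)
T=grip(186.2,.16,62)
def plane(P,th=2.5):
    w=np.ones(len(P),bool)
    for _ in range(15):
        m=P[w].mean(0);n=np.linalg.svd(P[w]-m,full_matrices=0)[2][2];w=abs((P-m)@n)<th if _>3 else abs((P-m)@n)<6
    return m,n*np.sign(n[2]),w
for n in("top","scene"):
    c=dict(np.load(f"pics/{n}4.npz"));W=cloud(c);F=c["frame"];hsv=cv2.cvtColor(F,cv2.COLOR_BGR2HSV);ok=c["z_map"]>0
    D=np.hypot(W[...,0]-T[0],W[...,1]-T[1])
    r=W[ok&(D<62)&(W[...,2]>150)&(W[...,2]<205)&(hsv[...,2]>140)]
    m,nn,w=plane(r);q=r[w]
    x=np.array([nn[2],0,-nn[0]]);x/=np.linalg.norm(x);y=np.cross(nn,x);uv=np.c_[(q-m)@x,(q-m)@y]
    (cu,cv_),R=cv2.minEnclosingCircle(uv.astype(np.float32));ctr=m+cu*x+cv_*y
    print(n,"top ring ctr",ctr,"R",R,"n",nn,len(q),"tilt",np.arctan2(-nn[0],nn[2]),"pts z",np.percentile(r[:,2],[5,50,95]))
    h=W[ok&(hsv[...,2]<70)&(W[...,2]>120)&(W[...,2]<185)&(abs(W[...,0]-410)<60)&(abs(W[...,1]-145)<40)]
    if len(h)>10:
        a=h.mean(0);d=np.linalg.svd(h-a,full_matrices=0)[2][0];d*=-np.sign(d[0]);t=(h-a)@d
        print("  handle",len(h),a,d,"ends",a+d*t.min(),a+d*t.max(),"az",np.degrees(np.arctan2(a[1]-173,a[0]-685.5)),"az line",np.degrees(np.arctan2(d[1],d[0])),"tilt",-np.arcsin(d[2]))
    bl=W[ok&(hsv[...,0]>100)&(hsv[...,0]<130)&(hsv[...,1]>150)&(W[...,2]>270)&(W[...,0]>480)]
    if len(bl):print("  tab",len(bl),(bl.min(0)+bl.max(0))/2,np.ptp(bl,axis=0))
    cv=W[ok&(hsv[...,1]<70)&(hsv[...,2]<150)&(W[...,2]>205)&(W[...,2]<300)&(abs(W[...,0]-565)<40)&(abs(W[...,1]-160)<60)]
    if len(cv)>50:
        m2,n2,w2=plane(cv);print("  cover",m2,n2,w2.sum())
# eye from first pictures
for i in(0,1):
  for n in("top","scene"):
    c=dict(np.load(f"pics/{n}{i}.npz"));W=cloud(c)
    D=np.hypot(W[...,0]-540,W[...,1]-157);P=W[(c["z_map"]>0)&(D<45)]
    s=P[(P[:,2]>2.5)&(P[:,2]<22)];(a,b),R=cv2.minEnclosingCircle(s[:,:2].astype(np.float32));
    d=P[P[:,2]>P[:,2].max()-4];print(i,n,"stage",s.mean(0)[:2],a,b,R,"dome",d.mean(0),len(d))
E
```

```text
top top ring ctr [515.815 154.253 173.183] R 57.56633758544922 n [-0.152 -0.072  0.986] 1212 tilt 0.1528939858443581 pts z [164.484 173.147 181.727]
  handle 219 [422.682 143.5   157.297] [-0.977 -0.117 -0.175] ends [457.403 147.666 163.531] [387.642 139.296 151.007] az -173.59563070821247 az line -173.15855219503104 tilt 0.17640446217875527
  tab 101 [665.262  16.786 355.534] [239.056 305.635 136.628]
  cover [556.461 161.05  259.739] [0.97  0.116 0.215] 263
scene top ring ctr [512.9   146.113 172.635] R 52.21807098388672 n [-0.151  0.052  0.987] 1176 tilt 0.15224889894636276 pts z [165.04  172.725 182.994]
  handle 329 [421.273 138.943 154.79 ] [-0.975 -0.112 -0.192] ends [458.796 143.264 162.194] [388.202 135.134 148.265] az -172.6553689858433 az line -173.4303418661845 tilt 0.19356773466101568
  tab 162 [622.573   9.944 358.677] [156.512 310.412 144.795]
  cover [555.768 155.398 245.648] [0.98  0.118 0.16 ] 1493
0 top stage [539.23  158.373] 538.5777587890625 157.5257110595703 43.41749572753906 dome [539.221 158.458  17.488] 17
0 scene stage [538.541 154.929] 547.0079956054688 156.095947265625 37.911956787109375 dome [540.57  157.057  15.842] 25
1 top stage [538.682 158.654] 538.5917358398438 157.40963745117188 43.23649215698242 dome [540.348 159.663  17.711] 8
1 scene stage [538.933 154.333] 546.21435546875 156.8734130859375 37.84807586669922 dome [540.294 156.348  15.314] 30
```

```bash
cat >fit.py <<'E'
from u import *
import sys
from scipy.optimize import least_squares
def frame(a,t):
    ar=np.radians(a);o=np.array([np.cos(ar),np.sin(ar),0]);zz=np.array([0,0,1.])
    u=o*np.cos(t)-zz*np.sin(t);n=o*np.sin(t)+zz*np.cos(t);return u,n,np.cross(n,u),POST+110*o
def sdf(P,a,t):
    u,n,y,H=frame(a,t);q=P-H;s,h,l=q@u,q@n,q@y
    rr=np.hypot(s-62,l)
    ex=np.maximum(abs(rr-47.75)-4.25,0);ez=np.maximum(abs(h)-9,0)
    ins=np.maximum(abs(rr-47.75)-4.25,abs(h)-9)
    ring=np.where(ins>0,np.hypot(ex,ez),ins)
    hd=np.hypot(h,l)-7.5;hd=np.where((s>122)&(s<195),hd,99)
    return np.where(abs(ring)<abs(hd),ring,hd),rr,s
EYE=np.array([539.7,157.4,17.5])
def run(i,a0=186.3,t0=.17):
  np.set_printoptions(precision=3,suppress=True)
  for n in("top","scene"):
    c=dict(np.load(f"pics/{n}{i}.npz"));W=cloud(c);ok=c["z_map"]>0
    P=W[ok&(W[...,2]>115)&(W[...,2]<200)]
    d,rr,s=sdf(P,a0,t0);P=P[(abs(d)<10)&((rr>44)|(s>122))&(s>25)]
    f=lambda p:np.r_[sdf(P+p[2:5],p[0],p[1])[0]/2,np.array(p[2:5])/2*8]
    r=least_squares(f,[a0,t0,0,0,0],loss="soft_l1",x_scale=[1,.02,1,1,1]);p=r.x
    u,nn,y,H=frame(p[0],p[1]);e=EYE-(H+62*u)
    print(n,len(P),"az",p[0],"tilt",p[1],"off",p[2:],"rms",np.sqrt(np.mean(np.clip(sdf(P+p[2:],p[0],p[1])[0],-6,6)**2)),"eye in lens x,y,z",-(e@u),e@y,e@nn)
    ar=np.radians(p[0]);o=np.array([np.cos(ar),np.sin(ar),0]);Q=W[ok]+p[2:];rad=(Q-POST)@o;lat=(Q-POST)@np.array([-o[1],o[0],0])
    m=(abs(lat)<35)&(Q[:,2]>225)&(Q[:,2]<285)&(abs(rad-125)<35);A=Q[m];rr_=rad[m]
    if m.sum()>30:
        k=np.ones(len(A),bool)
        for _ in range(10):
            c_=np.polyfit(A[k,2],rr_[k],1);k=abs(rr_-np.polyval(c_,A[:,2]))<2.5
        print("   cover lean outward",np.arctan(c_[0]),"=> cover",np.pi/2-np.arctan(c_[0])+p[1],k.sum(),"face radius at z 310",np.polyval(c_,310))
if __name__=="__main__":run(sys.argv[1])
E
python3 fit.py 4
```

```text
top 705 az 186.35283235577097 tilt 0.18619027330393836 off [ 0.811 -0.058  0.404] rms 1.5168128146389155 eye in lens x,y,z -4.079149355783979 -0.6286799912569734 -152.91047982343588
   cover lean outward 0.23056860534157572 => cover 1.5264179947572594 184 face radius at z 310 139.85742527168696
scene 1172 az 186.83637693701075 tilt 0.1847104112681216 off [-2.718 -1.978  0.783] rms 1.2410000092096027 eye in lens x,y,z -3.8424422945255365 -1.8661258696606797 -153.01003386734354
   cover lean outward 0.16091326315501528 => cover 1.5945934749080029 858 face radius at z 310 144.19403816022657
```

Az and tilt are good: the eye is within about 4 mm of the optical axis. The cover reads only about 1.53–1.59 rad, so I'll push it closer to its stop with shut fingers at the tab.

```bash
python3 -m crank '[{"dx":0,"dy":-0.03,"dz":0,"spin":0},{"dx":0,"dy":-0.06,"dz":0,"spin":0},{"dx":0,"dy":-0.09,"dz":0.01,"spin":0},{"dx":0,"dy":-0.124,"dz":0.04,"spin":0},{"dx":0,"dy":-0.124,"dz":0.07,"spin":0},{"dx":0,"dy":-0.124,"dz":0.097,"spin":0},{"dx":-0.04,"dy":-0.124,"dz":0.097,"spin":0},{"dx":-0.08,"dy":-0.124,"dz":0.097,"spin":0},{"dx":-0.1,"dy":-0.124,"dz":0.097,"spin":0},{"dx":-0.11,"dy":-0.124,"dz":0.097,"spin":0},{"dx":-0.11,"dy":-0.124,"dz":0.097,"spin":0}]' 0; python3 - <<'E'
from bench import camera
import cv2,numpy as np
I=[]
for n in("scene","wrist"):
    c=camera(n);np.savez(f"pics/{n}5.npz",**c);I.append(c["frame"])
cv2.imwrite("pics/s5.png",np.hstack([I[0][60:300,60:420],I[1][72:312,60:480]]))
E
```

```text
time: 10.65
ee_pos: [522.8, 149.2, 304.5]
tool_rot: [-0.0, -0.05, 0.999, -0.0]
contact_force: [-0.2, 0.4, 0.8]
finger_gap: 0.002
grasp_force: 0.0
```

View pics/s5.png

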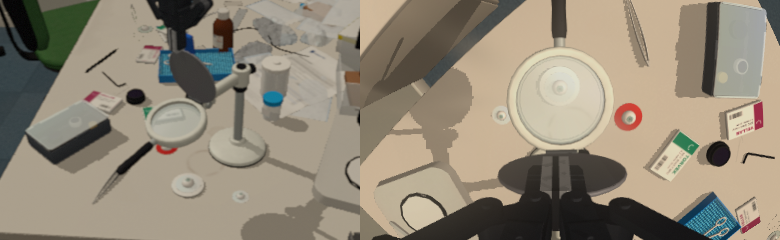

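The wrist half shows the shut fingers centred in front of the cover at (560,175), with the lens untouched. The scene half shows the tips at (190,50) beside the tab. I'll push gently inward.

```bash
python3 -m crank '[{"dx":-0.005,"dy":0,"dz":0,"spin":0},{"dx":-0.01,"dy":0,"dz":0,"spin":0},{"dx":-0.014,"dy":0,"dz":0,"spin":0},{"dx":-0.018,"dy":0,"dz":0,"spin":0},{"dx":-0.018,"dy":0,"dz":0,"spin":0}]'; python3 -m crank '[{"dx":-0.003,"dy":0,"dz":0,"spin":0},{"dx":-0.006,"dy":0,"dz":0,"spin":0},{"dx":-0.008,"dy":0,"dz":0,"spin":0},{"dx":-0.008,"dy":0,"dz":0,"spin":0}]';python3 - <<'E'
from bench import camera
import cv2,numpy as np
c=camera("scene");np.savez("pics/scene6.npz",**c);c=camera("top");np.savez("pics/top6.npz",**c)
E
python3 fit.py 6
```

```text
time: 11.25
ee_pos: [540.3, 152.3, 304.8]
tool_rot: [0.0, -0.051, 0.999, -0.0]
contact_force: [-1.1, -0.4, 0.4]
finger_gap: -0.002
grasp_force: 0.0
time: 11.65
ee_pos: [548.2, 153.0, 304.7]
tool_rot: [0.0, -0.051, 0.999, -0.0]
contact_force: [-0.5, -0.5, -0.5]
finger_gap: -0.004
grasp_force: 0.0
top 405 az 186.3237251433928 tilt 0.18925036467728362 off [1.004 0.064 0.097] rms 1.7470094785054995 eye in lens x,y,z -4.547054372184181 -0.5541889964055473 -152.70749944255613
scene 1181 az 186.79543523471958 tilt 0.1861279951536811 off [-2.798 -1.742  0.578] rms 1.2624046207226762 eye in lens x,y,z -4.0605542786912 -1.7613552873203866 -152.91630313432455
   cover lean outward 0.049327384106131196 => cover 1.7075969378424465 954 face radius at z 310 130.56879466546863
```

```bash
python3 -m crank '[{"dx":0.02,"dy":0,"dz":0,"spin":0},{"dx":0.06,"dy":0,"dz":-0.02,"spin":0},{"dx":0.1,"dy":0,"dz":-0.06,"spin":0},{"dx":0.13,"dy":0,"dz":-0.1,"spin":0},{"dx":0.14,"dy":0.04,"dz":-0.1,"spin":0},{"dx":0.14,"dy":0.08,"dz":-0.1,"spin":0},{"dx":0.14,"dy":0.12,"dz":-0.1,"spin":0},{"dx":0.14,"dy":0.12,"dz":-0.1,"spin":0},{"dx":0.14,"dy":0.12,"dz":-0.1,"spin":0}]';python3 - <<'E'
from bench import camera
import cv2,numpy as np
I=[]
for n in("scene","top"):
    c=camera(n);np.savez(f"pics/{n}7.npz",**c);I.append(c["frame"])
cv2.imwrite("pics/s7.png",np.hstack([I[0][60:300,60:420],I[1][60:300,120:420]]))
E
python3 fit.py 7
```

```text
time: 12.65
ee_pos: [396.1, 258.5, 404.7]
tool_rot: [-0.0, -0.052, 0.999, -0.0]
contact_force: [-1.3, -0.0, 0.6]
finger_gap: -0.0
grasp_force: 0.0
top 713 az 186.33087393064562 tilt 0.18574204157650004 off [ 0.781 -0.068  0.501] rms 1.444169822051659 eye in lens x,y,z -4.0108296036332725 -0.5724841417708909 -152.94004072589792
   cover lean outward -0.016789786527527252 => cover 1.773328154898924 64 face radius at z 310 123.99607514595387
scene 1167 az 186.72961633486636 tilt 0.1866205182143396 off [-2.828 -1.493  0.544] rms 1.2744532501240762 eye in lens x,y,z -4.137754240558838 -1.59292162848649 -152.8833907779369
   cover lean outward 0.04925705177835606 => cover 1.70815979323088 955 face radius at z 310 130.5698336784562
```

View pics/s7.png

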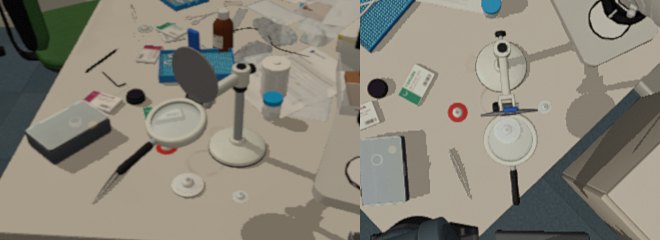

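The cover is folded back at (195,78) in the scene half, reading about 1.71 rad. The eye still sits at (188,184), within about 4 mm of the lens axis, and the arm is clear. I'm handing in.

```bash
python3 -c "
from bench import close_job
print(close_job())"
```

```text
the job is handed in; nothing more can be done
None
```

I handed the job in at about 13 s: the cover measures about 1.71 rad, the eye about 4 mm off the lens axis in x and 1–2 mm in y, and the eye hasn't moved in the pictures. One slip: a refused row meant the first swing was made without rising, but forces stayed low and before/after measurements showed nothing displaced. The hand-in returned no verdict.

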